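# Jam the crank lock nut down on the stand's setting nut

## Robot

A 6-joint arm with a two-finger parallel gripper is mounted at the origin on a cart in front of the work surface, level with it; the furniture and walls round the work are solid. World frame = base frame: x ahead of the robot, y to its left, z up, the work surface at z = 0. Lengths are in m, angles in rad, forces in N, time in s.
With the tool pointing down it reaches from about 0.35 to 0.975 m from the base axis. Payload 7.1 kg.
Tool frame: the origin (TCP) lies midway between the tips of the shut fingers; the grasp point (between the pads) lies 19 mm behind it; z points along the fingers, x is the direction in which the jaws open and shut, and the axes are right-handed (so a half turn about z gives the same grasp; the last joint's range is limited). The gripper opens to 88 mm and grips with 3 to 60 N. Pads are 20 mm wide; open, the fingers measure 115 mm over their backs; the gripper's body (75 mm by 178 mm) begins 61 mm behind the grasp point.
Start: joints at [-1.122, 0.423, 1.63, -0, 1.089, -0.019], TCP at [0.282, -0.558, 0.223] pointing down, gripper open.
Joint ranges: [-3, 3], [-0.9, 2.11], [0.09, 2.58], [-1.31, 4.45], [0.11, 2.69], [-2.54, 2.54]. Speed limits (rad/s): [2.39, 2.39, 3.01, 3.14, 3.14, 3.14].

## Interface

Orientations are given as a unit quaternion [w, x, y, z].
In Python, from station import move_pose, movel, movej, command_gripper, wait, inverse_kinematics, read_camera, camera_info, MotionError, job_done, get_time, get_joint_pos, get_qvel, get_effort, get_tcp_pos, get_ee_rot, get_ft_force, get_ft_torque, get_grip_width gives the robot as it stands. Calls block until the motion is done:
- move_pose(position, orientation): joint-space move of the TCP to a pose.
- movel(position, frame=None, v=0.15, until_force=None): straight line of the TCP; frame=None keeps the orientation; v is the mean speed in m/s. With until_force (N) it stops when the force on the tool has changed by that much, and returns True; else False.
- movej(angles): joint-space move.
- command_gripper(opening): opening from 0.0 (shut) to 1.0 (fully open); the grip force is fixed at half the most; returns when the fingers have stopped.
- wait(seconds).
- inverse_kinematics(position, orientation): joint angles nearest the present ones, or None.
- read_camera(name): name is "scene" or "top"; returns the picture (400x640x3 uint8, red, green, blue); there is no depth.
- camera_info(name): a dict with "intrinsics" (3x3 intrinsics, pixels), "T" (4x4, takes a point from camera to world coordinates). Camera axes: x right, y up, looking along -z (the intrinsics and any distortion apply to the point x, -y, -z); pixel columns grow to the right and rows downward; lengths in m; the calibration is good to about 2 mm. A picture is of the moment at which its call begins. camera_info takes no time and is no camera call.
A pose or a line that the arm cannot do raises MotionError and nothing moves.
- job_done(): hands the job in, once; it reports no verdict.
Readings, each from a call of its own:
- get_time(): time.
- get_joint_pos(): joint angles.
- get_qvel(): joint speeds.
- get_effort(): joint torques, N m.
- get_tcp_pos(): TCP position.
- get_ee_rot(): TCP orientation.
- get_ft_force(): force on the tool from outside, world axes, zero at the start.
- get_ft_torque(): the same for the moment, N m.
- get_grip_width(): opening from 0.0 (shut) to 1.0 (fully open).
Only numpy, scipy, OpenCV 4.12 (cv2) and the standard library are available. Lean on these libraries where they do the work, as an engineer would, in place of code of your own. Each camera call takes 0.05 s, during which the arm holds its last target.

## Task

The holder stand's height is set with the brass nut: now lock it. Run the crank nut above it down the threaded post (clockwise seen from above) until it meets the blue ring on the brass nut, then tighten it on to about 0.8 N m (13 N at the crank grip) and let go, leaving it tight. The brass nut must not be turned along with it, and the bottles and glassware round the stand are to stay where they stand.

Things in the scene. Friction and masses are not known exactly. Their poses are not given: they have to be found in the camera images.
- stand: Grey base plate 120 x 90 x 15 mm fixed to the worktop, with an upright threaded post, 16 mm diameter, top 142 mm above the worktop. Origin under the plate on the post's axis, z up; +x points along an aluminium arm with a ring (55 to 67 mm up, reaching 120 mm from the post). On the post from below: spring, arm, brass setting nut, blue ring, steel crank nut.
- setting_mark (a point): Upper end of the red line on the rim of the brass setting nut (knurled, 46 mm diameter, 18 mm high), level with the nut's top face, 24 mm from the post's axis; its x axis points outward, z up, y along the rim counter-clockwise. The nut stays put by friction and starts to turn at about 1.0 N m, which spoils the height setting.
- ring_mark (a point): Red line on the blue friction ring (47 mm diameter, 6.5 mm high) on top of the setting nut, 24 mm from the axis; at first straight above the nut's line, its axes parallel to setting_mark's. Once the crank nut bears on the ring, the crank stops at 0.4 N m (6.7 N at the grip), then drags the ring clockwise, 0.1 N m more per 0.02 rad (0.5 mm at the line); up to 0.08 rad it stays so when let go.
- ring_top (a point): Point on the post's axis in the upper face of the blue ring, 91.5 mm above the worktop. The nuts count as locked when the ring's line is left 0.85 mm or more clockwise of the setting nut's line, which takes 0.6 N m; 0.8 N m leaves about 1.9 mm. That is hard to see: go by the force.
- nut_foot (a point): Point on the post's axis in the underside of the crank nut; gap to ring_top 0 when they meet, 1.2 to 3.1 mm at the start. Steel hexagon 32 mm across flats, 21 mm high, with a crank arm, x axis along it to the grip. Clockwise from above it sinks 2 mm a turn, running easily (0.05 N m). The angle at which it meets the ring is not known better than the gap shows.
- grip_center (a point): Centre of the upright black crank grip, 22 mm diameter and 45 mm high, freely revolving about its own pin, 60 mm from the post's axis, standing on the crank arm's end. Its centre is 43 mm above nut_foot; the post's top is lower than the grip's top. Round the post it can be led through full turns.
- bottle_green_small: Bystander, loose: white bottle with green cap, 38 mm wide, 89 mm tall; origin under its centre.
- beaker_50: Bystander, loose: small clear beaker, 46 mm wide, 60 mm tall; origin under its centre.
- vial_a: Bystander, loose: small glass vial with pale cap, 25 mm wide, 50 mm tall; origin under its centre.
- bottle_blue_small: Bystander, loose: white bottle with blue cap, 30 mm wide, 63 mm tall. Beyond it a fixed grey metal rack, 290 mm tall, stands at x 0.72, y from -0.43 to -0.10 m: keep the gripper clear of it; origin under its centre.

How it is judged:
On the way, in this order (a step that is already met when the one before it is completed fails the run):
1. the crank nut is run down to within 0.5 mm of the ring (z of nut_foot in the frame of ring_top below 0.0005 m).
2. the crank nut is tightened until the ring's line is dragged at least 0.85 mm clockwise of the setting nut's line (about 0.6 N m) (y of ring_mark in the frame of setting_mark below -0.00085 m), for 0.1 s.
At the end, for the whole second after the job is handed in: The crank nut bears on the ring (not backed off, gap under 0.12 mm) and is locked: the ring's line stands at least 0.85 mm clockwise of the setting nut's line, as 0.6 N m or more leaves it (z of nut_foot in the frame of ring_top below 0.00012 m and y of ring_mark in the frame of setting_mark below -0.00085 m); the robot touches nothing.
It fails at once if the brass setting nut is turned or shifted (its line moves more than 3 mm) (distance of setting_mark from where it was at the start of the episode above 0.003 m).
It fails at once if the bottle_green_small is moved more than 20 mm (distance of bottle_green_small from where it was at the start of the episode above 0.02 m).
It fails at once if the beaker_50 is moved more than 20 mm (distance of beaker_50 from where it was at the start of the episode above 0.02 m).
It fails at once if the vial_a is moved more than 20 mm (distance of vial_a from where it was at the start of the episode above 0.02 m).
It fails at once if the bottle_blue_small is moved more than 20 mm (distance of bottle_blue_small from where it was at the start of the episode above 0.02 m).
It also fails if it takes over 61 s, if anything falls off the work surface, if the arm or the gripper's body presses on something with over 40 N, if the wrist force passes 120 N, or if a joint passes its speed limit or range.

## Working session

There is one attempt and no reset: what is moved stays moved. The work goes in short steps, each a Python script; the robot and the scene stay as the last script left them, time stands still between calls to the robot, and variables do not carry over. Pictures are saved under pics/ and viewed, and the job is handed in when it is done.

```bash
ls -la; mkdir -p pics; python3 - <<'E'
from station import *
import cv2
for n in ("scene","top"):
    im=read_camera(n); cv2.imwrite(f"pics/{n}0.png",im[:,:,::-1])
    i=camera_info(n); print(n,{k:(v.tolist() if hasattr(v,'tolist') else v) for k,v in i.items()})
print(get_time(),get_tcp_pos(),get_ee_rot(),get_ft_force())
E
```

```text
total 12
drwxr-xr-x  3 agent agent 4096 Dec  7 05:01 .
drwxr-xr-x 23 root  root  4096 Dec  7 05:01 ..
drwxr-xr-x  2 agent agent 4096 Dec  7 05:01 pics
scene {'intrinsics': [[512.8001593545895, 0.0, 324.1383580919607], [0.0, 512.8001593545895, 203.59680021622404], [0.0, 0.0, 1.0]], 'T': [[-0.7554562386413931, 0.47327060598242726, -0.45310131870347103, 0.19551660983665925], [-0.6551746754567039, -0.5396969025304253, 0.5286524359532142, 0.6086100131798439], [0.005658280480949677, 0.6962342902443764, 0.7177923076697801, 0.7934093041166284], [0.0, 0.0, 0.0, 1.0]]}
top {'intrinsics': [[496.8331311565713, 0.0, 320.7579703905123], [0.0, 496.8331311565713, 196.28674271513626], [0.0, 0.0, 1.0]], 'T': [[-0.021234648199284077, 0.9943180397187052, -0.10431071663929581, 0.5149945330910557], [-0.9997286029463403, -0.020117854361857177, 0.011747016082118159, 0.0958492569429009], [0.009581762197585508, 0.1045318507720299, 0.9944753802922236, 1.2428678850056711], [0.0, 0.0, 0.0, 1.0]]}
0.1 [ 0.28161772 -0.55740866  0.22200104] [-3.68056804e-04  8.51731784e-01 -5.23977588e-01 -5.65660628e-04] [0.11301495 0.40245276 0.03975869]
```

View pics/scene0.png

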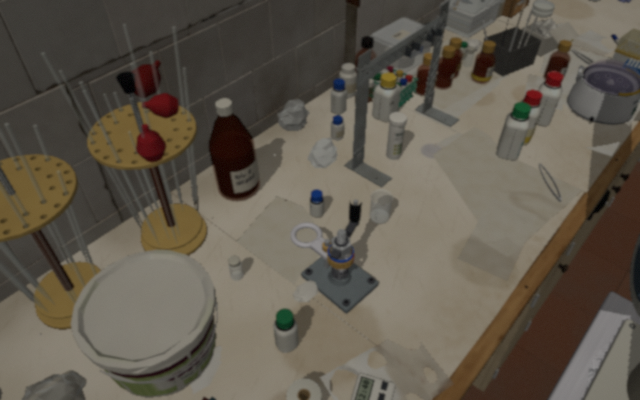

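View pics/top0.png

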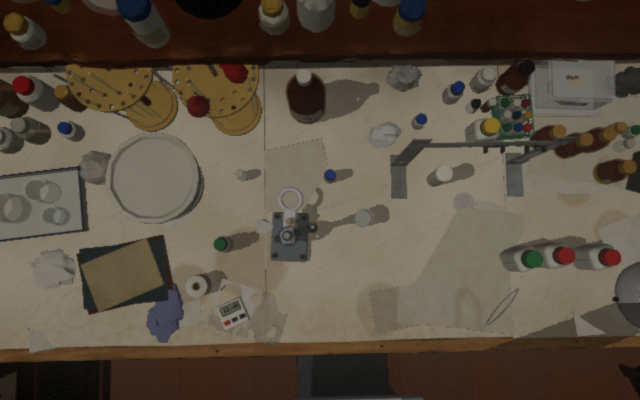

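```bash
python3 - <<'E'
import cv2
a=cv2.imread("pics/scene0.png")[170:370,210:430]; b=cv2.imread("pics/top0.png")[155:275,200:400]
cv2.imwrite("pics/sz.png",cv2.resize(a,None,fx=3,fy=3,interpolation=cv2.INTER_CUBIC).clip(0,127)*2)
cv2.imwrite("pics/tz.png",cv2.resize(b,None,fx=4,fy=4,interpolation=cv2.INTER_CUBIC).clip(0,127)*2)
E
```

```text
(no output)
```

View pics/sz.png

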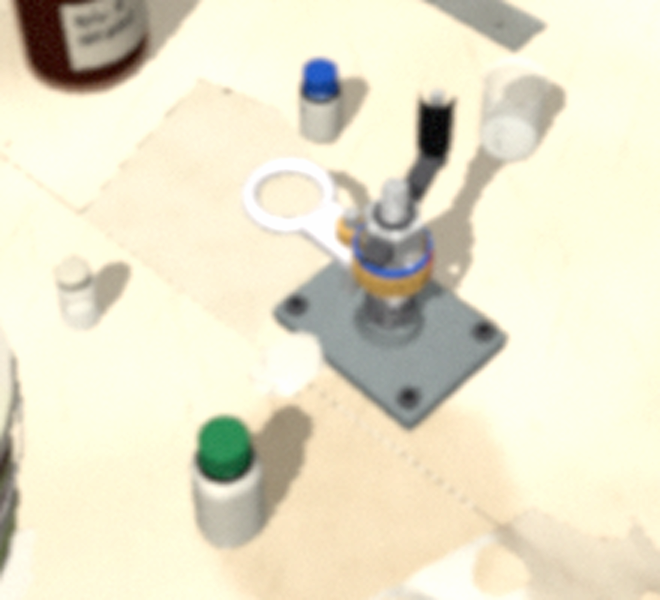

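View pics/tz.png

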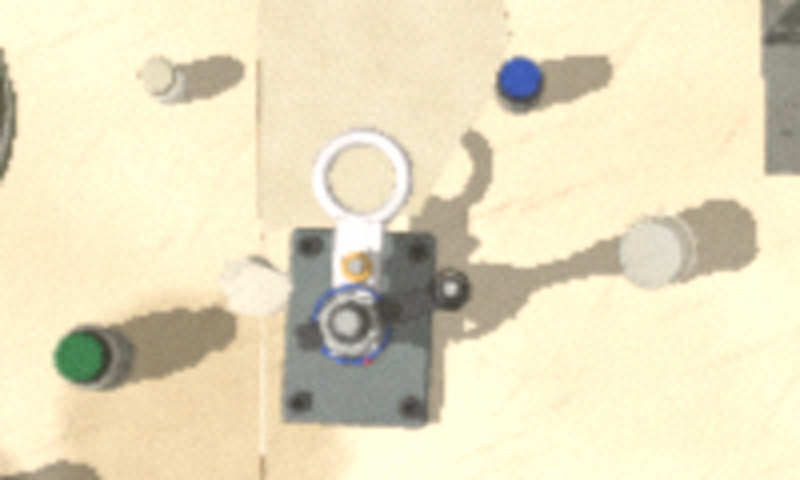

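The overview shows the stand post at about (287,235) in the top view. The crank grip is at about (313,227), the green bottle at (221,244), the beaker at (364,217), the vial at (240,174) and the blue bottle at (330,175). Next I'll zoom in for accurate centres.

```bash
python3 - <<'E'
import cv2
a=cv2.imread("pics/scene0.png")[192:292,320:400]; b=cv2.imread("pics/top0.png")[205:265,265:330]
a=cv2.resize(a,None,fx=5,fy=5,interpolation=cv2.INTER_NEAREST).clip(0,127)*2
b=cv2.resize(b,None,fx=8,fy=8,interpolation=cv2.INTER_NEAREST).clip(0,127)*2
cv2.imwrite("pics/sz2.png",a);cv2.imwrite("pics/tz2.png",b)
E
```

```text
(no output)
```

View pics/sz2.png

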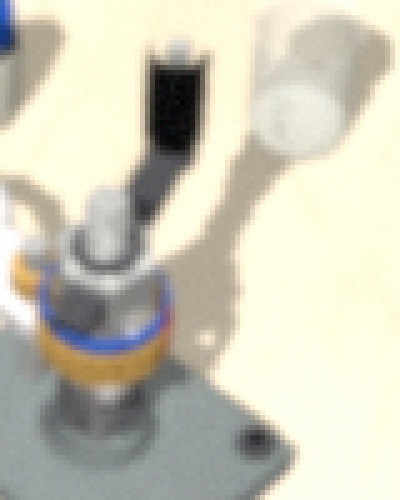

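View pics/tz2.png

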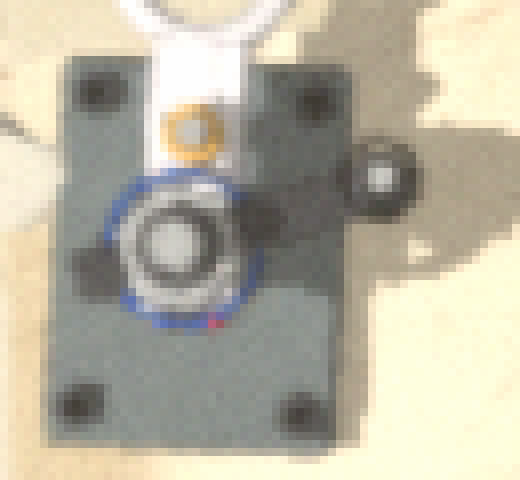

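```bash
cat > h.py <<'E'
import numpy as np
from station import *
def ray(n,u,v):
    i=camera_info(n);K=np.array(i["intrinsics"]);T=np.array(i["T"])
    d=np.array([(u-K[0,2])/K[0,0],-(v-K[1,2])/K[1,1],-1.]);d=T[:3,:3]@d
    return T[:3,3],d/np.linalg.norm(d)
def plane(n,u,v,z):
    o,d=ray(n,u,v);return o+d*(z-o[2])/d[2]
def tri(p1,p2):
    o1,d1=ray("scene",*p1);o2,d2=ray("top",*p2)
    A=np.stack([d1,-d2],1);s=np.linalg.lstsq(A,o2-o1,rcond=None)[0]
    a=o1+s[0]*d1;b=o2+s[1]*d2;return (a+b)/2,np.linalg.norm(a-b)
E
python3 - <<'E'
from h import *
import cv2
np.set_printoptions(precision=4,suppress=True)
t=cv2.imread("pics/top0.png");s=cv2.imread("pics/scene0.png")
# blue ring fit (top)
hsv=cv2.cvtColor(t,cv2.COLOR_BGR2HSV)
m=cv2.inRange(hsv,(100,90,40),(130,255,255));m[:205]=0;m[265:]=0;m[:,:270]=0;m[:,305:]=0
ys,xs=np.nonzero(m);e=cv2.minEnclosingCircle(np.stack([xs,ys],1).astype(np.float32))
print("ring",e,len(xs),plane("top",*e[0],0.089))
el=cv2.fitEllipse(np.stack([xs,ys],1).astype(np.float32));print(el,plane("top",*el[0],.0905))
print("post top",plane("top",286.8,234.8,.142),plane("scene",341.4,231.6,.142),tri((341.4,231.6),(286.8,234.8)))
print("pin top",tri((179/5+320-.4,48/5+192-.4),(312.06,226.9)))
print("grip",plane("top",312.06,226.9,.160),plane("scene",355.4,201.2,.160))
g=s.max(2);mm=(g<28).astype(np.uint8);mm[:192]=0;mm[228:]=0;mm[:,:345]=0;mm[:,365:]=0
ys,xs=np.nonzero(mm);print("black scene",xs.mean(),ys.mean(),xs.min(),xs.max(),ys.min(),ys.max(),plane("scene",xs.mean(),ys.mean(),.137))
# bystanders rough
print("green",plane("top",221,244,.089),"beaker",plane("top",364,217,.03),"vial",plane("top",239.5,174,.05),"blue",plane("top",330,175,.063))
E
```

```text
ring ((286.0, 236.5), 9.394247055053711) 14 [0.5441 0.1646 0.089 ]
((288.41497802734375, 235.3478546142578), (19.31696891784668, 21.347734451293945), 70.46722412109375) [0.5466 0.1589 0.0905]
post top [0.5465 0.1597 0.142 ] [0.5419 0.1593 0.142 ] (array([0.5449, 0.1587, 0.1396]), np.float64(0.0039822346472601425))
pin top (array([0.5605, 0.1024, 0.1592]), np.float64(0.0036261928859792378))
grip [0.562  0.1034 0.16  ] [0.5585 0.1021 0.16  ]
black scene 354.48571428571427 213.4 350 359 206 222 [0.5542 0.1082 0.137 ]
green [0.53   0.3147 0.089 ] beaker [ 0.5891 -0.0232  0.03  ] vial [0.6984 0.2774 0.05  ] blue [0.6896 0.0587 0.063 ]
```

```bash
cat >> h.py <<'E'
from scipy.spatial.transform import Rotation as R
np.set_printoptions(precision=4,suppress=True)
C=np.array([0.5445,0.1592]); G=np.array([0.560,0.1028])
def quat(yaw):  # tool down, jaw x at yaw
    x=np.array([np.cos(yaw),np.sin(yaw),0]);z=np.array([0,0,-1.]);y=np.cross(z,x)
    q=R.from_matrix(np.stack([x,y,z],1)).as_quat();return np.array([q[3],q[0],q[1],q[2]])
E
python3 - <<'E'
from h import *
th=np.arctan2(*(G-C)[::-1]);print(np.degrees(th))
for yaw in (th+np.pi/2,th-np.pi/2):
    for p in ([.40,.10,.30],[*G,.125],[C[0]-.06,C[1],.12],[C[0],C[1]+.06,.12],[C[0]+.06,C[1],.12]): print(inverse_kinematics(p,quat(yaw)))
yaw=th+np.pi/2
q=quat(yaw)
if abs(inverse_kinematics([.4,.1,.3],q)[5])>2: q=quat(th-np.pi/2)
print(q)
move_pose([.40,.10,.30],q)
command_gripper(0.55)
move_pose([*G,.20],q)
wait(.3)
print(get_time(),get_tcp_pos(),get_ft_force(),get_ft_torque(),get_grip_width())
import cv2
for n in("scene","top"): cv2.imwrite(f"pics/{n}1.png",read_camera(n)[150:300,210:430,::-1].repeat(3,0).repeat(3,1).clip(0,127)*2)
E
```

```text
-74.6331937590442
[ 0.2161 -0.0013  1.9857 -0.      1.1572 -0.0521]
[ 0.1606  0.4736  1.82   -0.      0.848  -0.1076]
[ 0.2941  0.4093  1.9527 -0.      0.7796  0.0259]
[ 0.3624  0.5026  1.7825 -0.      0.8565  0.0942]
[ 0.2385  0.5497  1.6942 -0.      0.8977 -0.0297]
None
None
None
None
None
[0.     0.991  0.1337 0.    ]
4.3417 [0.5598 0.103  0.2012] [-0.3292 -0.1671  1.4227] [-0.0179 -0.044  -0.0553] 0.5496502252517101
```

View pics/scene1.png

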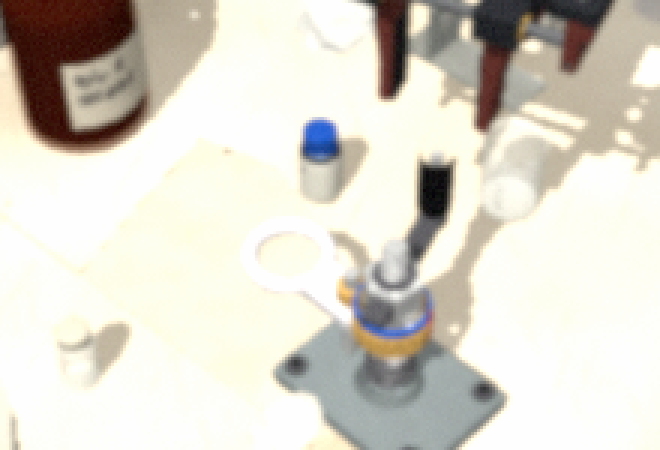

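View pics/top1.png

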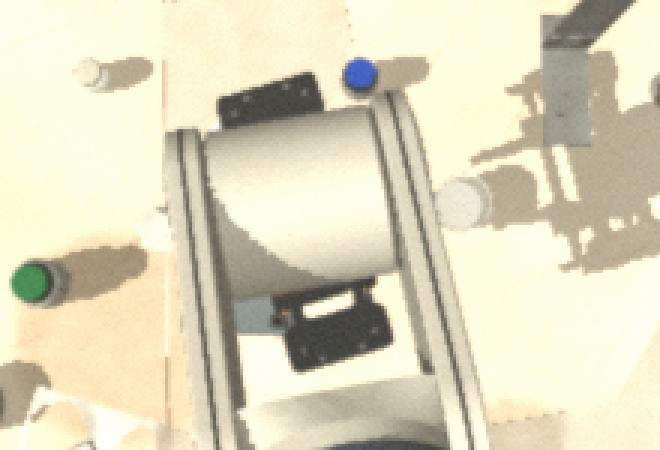

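```bash
python3 - <<'E'
from h import *
def proj(n,p):
    i=camera_info(n);K=np.array(i["intrinsics"]);T=np.array(i["T"]);c=np.linalg.inv(T)@np.r_[p,1]
    return K[0,0]*c[0]/-c[2]+K[0,2],K[1,1]*-c[1]/-c[2]+K[1,2]
p=get_tcp_pos();u=proj("scene",p);print([(u[0]-210)*3,(u[1]-150)*3])
x=np.array([np.cos(.2696),np.sin(.2696),0])
for s in(-.024,.024):
    u=proj("scene",p+s*x);print([(u[0]-210)*3,(u[1]-150)*3])
E
```

```text
[np.float64(436.88957935466937), np.float64(101.96874239851297)]
[np.float64(476.8565926736046), np.float64(115.03786463844202)]
[np.float64(397.57897534639005), np.float64(89.11426450671013)]
```

The predicted fingertip midpoint, zoomed (437,102), matches the observed tips at about (390,95) and (485,125), and the grip is directly below. I'll descend and grasp it.

```bash
python3 - <<'E'
from h import *
hit=movel([*G,.122],v=.08,until_force=6); wait(.2)
print(hit,get_tcp_pos(),get_ft_force())
if not hit:
    f0=get_ft_force(); np.save("f0.npy",f0)
    command_gripper(0.0); wait(.2)
    print(get_grip_width()*88,get_tcp_pos(),get_ft_force()-f0,get_ft_torque())
print(get_time())
E
```

```text
False [0.5603 0.1029 0.1226] [0.3583 0.1967 0.2518]
21.383653314254396 [0.56   0.1028 0.122 ] [-0.3129 -0.1449 -0.3971] [-0.0489 -0.0527 -0.048 ]
6.5083
```

```bash
cat >> h.py <<'E'
RAD=.060
def step_to(c,th,z,v):
    movel([c[0]+RAD*np.cos(th),c[1]+RAD*np.sin(th),z],v=v)
def ft(th,f0):
    f=np.mean([get_ft_force() for _ in range(1)],0)-f0
    ur=np.array([np.cos(th),np.sin(th)]);ut=np.array([-np.sin(th),np.cos(th)])  # ccw tangent
    return f[:2]@ur,f[:2]@ut,f[2]
E
python3 - <<'E'
from h import *
f0=np.load("f0.npy")
th=np.arctan2(*(G-C)[::-1]); c=G-RAD*np.array([np.cos(th),np.sin(th)]); z=.122
t0=get_time()
for k in range(4):
    th-=np.radians(8); z-=.002*8/360
    step_to(c,th,z,.05); print(get_time()-t0,get_tcp_pos()-[c[0]+RAD*np.cos(th),c[1]+RAD*np.sin(th),z],ft(th,f0))
wait(.2);print(ft(th,f0),get_tcp_pos())
np.save("st.npy",[c[0],c[1],th,z])
E
```

```text
0.3167 [-0.0007 -0.0002  0.    ] (np.float64(1.2360244774044071), np.float64(-1.751032071952968), np.float64(0.7629036130748961))
0.6334 [-0.0006 -0.0001  0.    ] (np.float64(1.9079505296109904), np.float64(-1.5538019953595419), np.float64(0.1400735636972792))
0.9500000000000002 [-0.0006 -0.     -0.    ] (np.float64(2.5386873559257843), np.float64(-1.155091138111872), np.float64(2.1780389638541253))
1.2667000000000002 [-0.0007  0.     -0.    ] (np.float64(3.4751332309725878), np.float64(-1.5222377880496765), np.float64(1.413636467500545))
(np.float64(3.098248133929969), np.float64(-1.4540373496455214), np.float64(2.7171688216742904)) [0.5268 0.1031 0.1218]
```

```bash
python3 - <<'E'
from h import *
import cv2
for n in("scene",): cv2.imwrite(f"pics/{n}2.png",read_camera(n)[180:300,270:430,::-1].repeat(4,0).repeat(4,1).clip(0,127)*2)
F=[];P=[]
for _ in range(8): wait(.03);F.append(get_ft_force());P.append(get_tcp_pos())
print(np.array(F)-np.load("f0.npy"));print(np.array(P)[::3],get_ft_torque(),get_grip_width()*88)
E
```

```text
[[-2.1158 -2.7997  3.1533]
 [-2.6342 -2.9592  2.4607]
 [-1.7917 -3.1282  3.264 ]
 [-2.4906 -2.9348  2.9641]
 [-1.8968 -2.9462  2.1051]
 [-1.8311 -3.1109  1.8583]
 [-1.2811 -3.1963  2.6834]
 [-2.5525 -3.8905  2.1832]]
[[0.5269 0.1031 0.1218]
 [0.5269 0.1031 0.1218]
 [0.5269 0.1031 0.1218]] [-0.5486  0.2315  0.0328] 20.970275794030446
```

View pics/scene2.png

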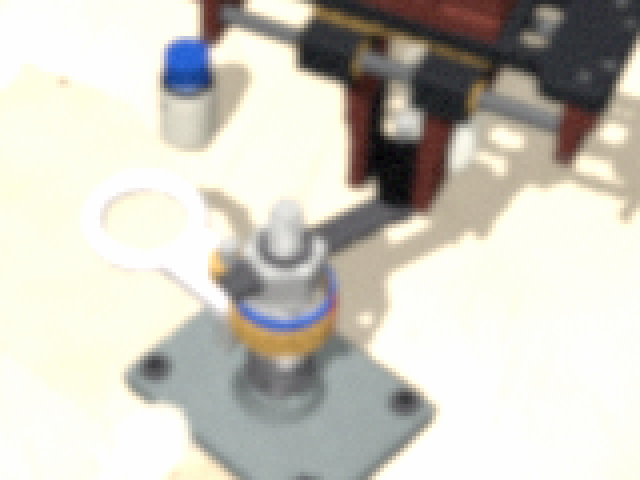

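```bash
python3 - <<'E'
from h import *
f0=np.load("f0.npy");cx,cy,th,z=np.load("st.npy");c=np.array([cx,cy])
t0=get_time()
for k in range(15):
    th-=np.radians(10); z-=.002*10/360
    step_to(c,th,z,.07)
    a=[ft(th,f0)]
    for _ in range(2): wait(.01);a.append(ft(th,f0))
    fr,fT,fz=np.mean(a,0)
    print("%.2f th %.0f fr %.1f ft %.1f fz %.1f c %.4f %.4f z %.4f"%(get_time()-t0,np.degrees(th),fr,fT,fz,*c,z))
    np.save("st.npy",[*c,th,z])
    if abs(fr)>15 or abs(fT)>8: print("stop");break
    ur=np.array([np.cos(th),np.sin(th)])
    c=c+ur*np.clip(fr*1e-4,-4e-4,4e-4); z+=np.clip(fz*5e-5,-2e-4,2e-4)
print(get_time(),get_tcp_pos(),get_grip_width()*88)
E
```

```text
0.32 th -117 fr 5.0 ft -1.2 fz 2.2 c 0.5441 0.1607 z 0.1218
0.63 th -127 fr 3.1 ft -0.8 fz 1.5 c 0.5439 0.1603 z 0.1218
0.95 th -137 fr 2.1 ft -0.9 fz -0.6 c 0.5437 0.1600 z 0.1218
1.27 th -147 fr 1.8 ft -1.1 fz -1.3 c 0.5436 0.1599 z 0.1218
1.58 th -157 fr 0.8 ft -1.3 fz -1.8 c 0.5434 0.1598 z 0.1216
1.90 th -167 fr 0.9 ft -1.1 fz -1.1 c 0.5434 0.1598 z 0.1215
2.22 th -177 fr 0.3 ft -0.8 fz 0.3 c 0.5433 0.1598 z 0.1214
2.53 th -187 fr 1.0 ft -0.6 fz 0.2 c 0.5432 0.1598 z 0.1213
2.85 th -197 fr 1.2 ft -0.4 fz 0.7 c 0.5431 0.1598 z 0.1213
3.17 th -207 fr 1.5 ft -0.9 fz 1.1 c 0.5430 0.1598 z 0.1213
3.48 th -217 fr 0.7 ft -0.1 fz 0.7 c 0.5429 0.1599 z 0.1213
3.80 th -227 fr 0.8 ft -0.7 fz -0.2 c 0.5428 0.1599 z 0.1212
4.12 th -237 fr 0.6 ft -0.3 fz 0.1 c 0.5428 0.1600 z 0.1212
4.43 th -247 fr 1.3 ft 0.0 fz -0.5 c 0.5427 0.1600 z 0.1211
4.75 th -257 fr 0.5 ft -0.2 fz 0.6 c 0.5427 0.1601 z 0.1210
13.0417 [0.5295 0.2187 0.1211] 21.41488082651251
```

```bash
python3 - <<'E'
from h import *
f0=np.load("f0.npy");cx,cy,th,z=np.load("st.npy");c=np.array([cx,cy])
t0=get_time();L=[];hist=[]
done=False
for k in range(66):
    th-=np.radians(6); z-=.002*6/360
    hit=movel([c[0]+RAD*np.cos(th),c[1]+RAD*np.sin(th),z],v=.04,until_force=4)
    p=get_tcp_pos()[:2]-c
    if hit: wait(.1)
    a=[ft(th,f0)]
    for _ in range(2): wait(.01);a.append(ft(th,f0))
    fr,fT,fz=np.mean(a,0)
    base=np.median(hist[-8:]) if hist else -.2
    L.append("%.2f th %.0f act %.1f fr %.1f ft %.1f fz %.1f c %.4f %.4f z %.4f %s"%(get_time()-t0,np.degrees(th),np.degrees(np.arctan2(p[1],p[0])),fr,fT,fz,*c,z,hit))
    np.save("st.npy",[*c,th,z])
    if fT-base>3: print("CONTACT?",base);break
    if hit:
        th=np.arctan2(p[1],p[0]); th-=2*np.pi*round((th-np.load("st.npy")[2])/2/np.pi)
    if abs(fr)>15: print("stop");break
    hist.append(fT)
    ur=np.array([np.cos(th),np.sin(th)])
    c=c+ur*np.clip(fr*1e-4,-4e-4,4e-4); z+=np.clip(fz*5e-5,-2e-4,2e-4)
print("\n".join(L[::4][:-1]+L[-4:]))
print(get_time(),get_tcp_pos(),get_grip_width()*88)
E
```

```text
CONTACT? -0.7650123728927274
0.32 th -263 act 96.9 fr 1.5 ft -0.5 fz -0.3 c 0.5427 0.1601 z 0.1210 False
1.62 th -287 act 72.9 fr 0.7 ft -0.6 fz -0.7 c 0.5427 0.1605 z 0.1209 False
2.92 th -311 act 48.9 fr 0.7 ft -0.5 fz 0.9 c 0.5428 0.1607 z 0.1207 False
4.22 th -335 act 25.0 fr 0.8 ft -1.3 fz -0.0 c 0.5430 0.1609 z 0.1207 False
5.53 th -359 act 1.0 fr -0.5 ft -1.0 fz 0.9 c 0.5433 0.1610 z 0.1205 False
6.83 th -383 act -23.1 fr 1.0 ft -1.4 fz 0.1 c 0.5434 0.1610 z 0.1204 False
8.12 th -407 act -47.1 fr 0.5 ft -1.1 fz -0.2 c 0.5437 0.1608 z 0.1203 False
9.42 th -431 act -71.1 fr 0.0 ft -1.7 fz -0.4 c 0.5438 0.1606 z 0.1201 False
10.72 th -455 act -95.1 fr 0.3 ft -1.3 fz 0.3 c 0.5438 0.1604 z 0.1200 False
12.03 th -479 act -119.0 fr 1.2 ft -1.3 fz 0.0 c 0.5438 0.1602 z 0.1198 False
13.33 th -503 act -143.0 fr 0.2 ft -0.6 fz 0.2 c 0.5436 0.1600 z 0.1196 False
13.65 th -509 act -149.0 fr 0.2 ft -1.0 fz 0.4 c 0.5436 0.1600 z 0.1196 False
13.97 th -515 act -155.0 fr 0.6 ft -0.5 fz 0.1 c 0.5436 0.1600 z 0.1196 False
14.32 th -521 act -159.8 fr 0.0 ft 3.4 fz 2.3 c 0.5435 0.1599 z 0.1196 True
27.3583 [0.4871 0.139  0.1194] 21.212773237232575
```

```bash
python3 - <<'E'
from h import *
f0=np.load("f0.npy");cx,cy,th,z=np.load("st.npy");c=np.array([cx,cy])
p=get_tcp_pos()[:2]-c; a0=np.degrees(np.arctan2(p[1],p[0]))
th=np.radians(a0); print(a0,np.linalg.norm(p))
for k in range(40):
    th-=np.radians(.5)
    step_to(c,th,z,.02); wait(.05)
    a=[]
    for _ in range(5): a.append(ft(th,f0)); wait(.01)
    fr,fT,fz=np.mean(a,0); p=get_tcp_pos()[:2]-c
    print("t %.1f cmd %.2f act %.2f fr %.1f ft %.1f fz %.1f"%(get_time(),np.degrees(th)-a0,np.degrees(np.arctan2(p[1],p[0]))-a0,fr,fT,fz))
    np.save("st.npy",[*c,th,z])
    if fT>11.0: break
E
```

```text
-159.6299977071349 0.060176410615571926
t 27.7 cmd -0.50 act -0.28 fr 0.6 ft 4.7 fz 1.2
t 28.0 cmd -1.00 act -0.56 fr 0.2 ft 6.6 fz 0.7
t 28.4 cmd -1.50 act -0.94 fr 0.6 ft 7.9 fz 1.0
t 28.7 cmd -2.00 act -1.34 fr 0.4 ft 8.8 fz 0.6
t 29.1 cmd -2.50 act -1.76 fr 0.8 ft 8.7 fz 0.9
t 29.4 cmd -3.00 act -2.16 fr 0.8 ft 9.2 fz 0.8
t 29.8 cmd -3.50 act -2.59 fr 0.6 ft 9.9 fz 0.9
t 30.1 cmd -4.00 act -3.03 fr 0.3 ft 10.2 fz 0.9
t 30.4 cmd -4.50 act -3.44 fr 0.6 ft 10.9 fz 1.1
t 30.8 cmd -5.00 act -3.86 fr -0.1 ft 11.1 fz 0.9
```

```bash
python3 - <<'E'
from h import *
f0=np.load("f0.npy");cx,cy,th,z=np.load("st.npy");c=np.array([cx,cy]); a0=-159.63
for k in range(6):
    th-=np.radians(.4)
    step_to(c,th,z,.02); wait(.05)
    a=[]
    for _ in range(8): a.append(ft(th,f0)); wait(.01)
    fr,fT,fz=np.mean(a,0); p=get_tcp_pos()[:2]-c
    act=np.degrees(np.arctan2(p[1],p[0]))-a0
    print("t %.1f cmd %.2f act %.2f fr %.1f ft %.1f fz %.1f"%(get_time(),np.degrees(th)-a0,act,fr,fT,fz))
    np.save("st.npy",[*c,th,z])
    if fT>12.6 or act<-5.1: break
E
```

```text
t 31.1 cmd -5.40 act -4.20 fr 0.4 ft 11.6 fz 0.8
t 31.5 cmd -5.80 act -4.52 fr 0.3 ft 12.0 fz 1.3
t 31.9 cmd -6.20 act -4.90 fr 0.2 ft 12.7 fz 1.4
```

```bash
python3 - <<'E'
from h import *
import cv2
f0=np.load("f0.npy");cx,cy,th,z=np.load("st.npy");c=np.array([cx,cy]); a0=-159.63
th+=np.radians(.8); step_to(c,th,z,.02); wait(.1)
p=get_tcp_pos()[:2]-c;print(ft(th,f0),np.degrees(np.arctan2(p[1],p[0]))-a0)
command_gripper(0.48); wait(.1)
print(get_grip_width()*88,get_tcp_pos(),get_ft_force()-f0)
x,y,_=get_tcp_pos()
print(movel([x,y,.22],v=.08,until_force=8)); 
move_pose([.36,.10,.35],quat(np.radians(15.37)))
wait(.2);print(get_time(),get_tcp_pos(),get_ft_force()-f0)
for n,(r0,r1,c0,c1) in dict(scene=(180,300,270,430),top=(165,285,200,380)).items():
    im=read_camera(n)[:,:,::-1]; cv2.imwrite(f"pics/{n}3full.png",im)
    cv2.imwrite(f"pics/{n}3.png",im[r0:r1,c0:c1].repeat(4,0).repeat(4,1).clip(0,127)*2)
E
```

```text
(np.float64(1.136029949544581), np.float64(10.358548771252574), np.float64(0.6036878430463586)) -4.455161498316727
42.465761711041935 [0.4856 0.1445 0.1196] [-1.6852 -0.3514  0.0704]
False
35.2417 [0.3603 0.1001 0.3488] [-0.4046 -0.1033 -0.4185]
```

View pics/scene3.png

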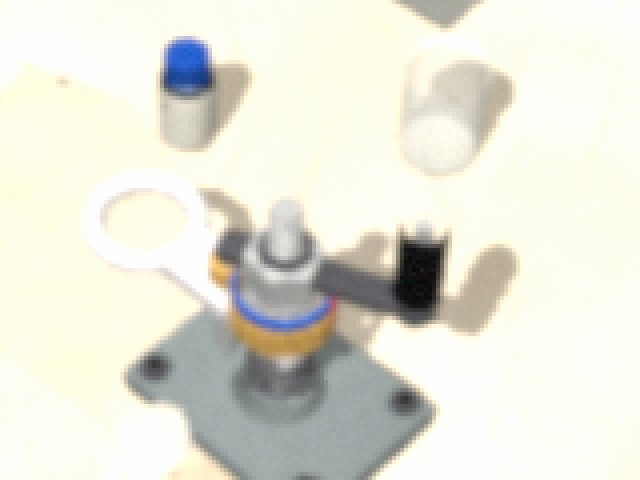

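View pics/top3.png

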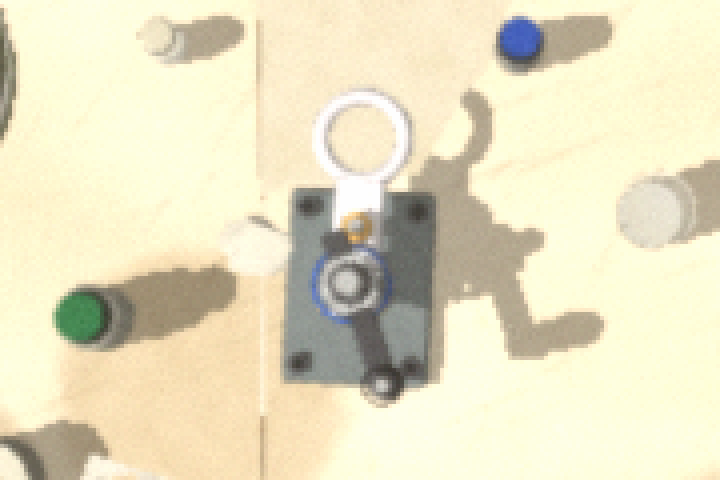

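```bash
python3 - <<'E'
import cv2,numpy as np
for f in("scene0","scene3full"):
    im=cv2.imread(f"pics/{f}.png").astype(int)[235:275,345:362]
    b,g,r=im[...,0],im[...,1],im[...,2]
    w=np.clip(r-np.maximum(g,b)-12,0,None)*(b>g-8)
    ys,xs=np.mgrid[235:275,345:362]
    print(f,w.sum(),(w*xs).sum()/max(w.sum(),1),(w*ys).sum()/max(w.sum(),1),[(int(y),int(x),int(v)) for y,x,v in zip(ys[w>8],xs[w>8],w[w>8])])
def blobs(f):
    h=cv2.cvtColor(cv2.imread(f"pics/{f}.png"),cv2.COLOR_BGR2HSV)
    for n,lo,hi,(y0,y1,x0,x1) in (("green",(60,100,30),(90,255,255),(230,260,210,235)),("blue",(100,120,40),(130,255,255),(165,185,320,340))):
        m=cv2.inRange(h,lo,hi)[y0:y1,x0:x1];y,x=np.nonzero(m);print(f,n,x.mean()+x0,y.mean()+y0)
blobs("top0");blobs("top3full")
a=cv2.imread("pics/top0.png").astype(int);b=cv2.imread("pics/top3full.png").astype(int)
for n,(y0,y1,x0,x1) in dict(vial=(165,185,230,250),beaker=(205,232,352,378)).items(): print(n,np.abs(a-b)[y0:y1,x0:x1].mean(),np.abs(a-b)[y0:y1,x0:x1].max())
E
```

```text
scene0 38 352.92105263157896 256.7894736842105 [(257, 353, 15), (258, 352, 9)]
scene3full 73 353.06849315068496 256.1506849315069 [(255, 353, 12), (256, 353, 15), (257, 353, 16), (258, 352, 11)]
top0 green 219.54945054945054 243.72527472527472
top0 blue 329.5 174.08823529411765
top3full green 219.5054945054945 243.82417582417582
top3full blue 329.536231884058 174.14492753623188
vial 3.433333333333333 9
beaker 5.014719848053182 51
```

```bash
python3 - <<'E'
from station import *
job_done(); print(get_time())
E
```

```text
the job is handed in; nothing more can be done
the job is handed in; nothing more can be done
```

I ran the crank nut down about 1.24 turns until it met the blue ring, then tightened it to 12.7 N at the grip (about 0.76 N m). I let go, moved the arm clear and handed the job in at about 35 s of the 61 s allowed.

**What the last checks showed**
- **Force curve:** it bent at about 7 N, as expected when the ring starts to drag, and then rose at about the stated slope. From the force, I estimate the ring was dragged about 1.7 mm. From the measured angle, corrected for give in the fingers, it is about 1.3 mm. Both are above the 0.85 mm needed.
- **Bystanders:** the green and blue caps shifted by no more than 0.1 pixel. The vial and beaker look unmoved, although the beaker area showed some pixel differences that I put down to shadow.

**What disagreed or could not be confirmed**
- **Camera mismatch:** the two cameras disagreed by about 4 mm on the post's position. I averaged them and corrected the circle by force while turning.
- **Force offset:** while running free, the tangential force read about -0.8 N where +0.8 N was expected. The true torque may therefore be up to about 0.86 N m, still under the brass nut's 1.0 N m.
- **Red lines not resolved:** the pictures were too coarse to measure the offset between the two red lines. They only showed the red lines in about the same place as before, so the lock is judged from the force, as you advised.

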